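# Put the waxing cork away and close the wax box

## Task

Clear the ski-waxing kit away: put the rectangular rubbing cork (not the round one, which stays where it is on the bench) into the empty part of the open wooden wax box, lying flat on its floor. Then put the loose wooden lid on the box so that it is fully seated, flat on the rim all round, and leave it closed.

Things in the scene. Friction and masses are not known exactly. Their poses are not given: they have to be found in the camera images.
- cork: rectangular block of brown cork, 80 mm (its x) by 45 mm (its y) by 30 mm high, about 30 g, lying flat on the bench between the box and the lid. Origin: centre of its underside; z up.
- round_cork: round cork disc, 60 mm in diameter, 30 mm high, a bystander that stays where it is. It may be nearer to or farther from the robot than the rectangular cork. Origin: centre of its underside.
- box: open box of pale wood, fixed to the bench to the robot's left or right: 220 mm (its x) by 140 (y) by 50 high outside, walls and floor 6 mm thick. Origin: centre of its underside. Two pale wax bars 24 mm high lie fixed in its +x end, from x = +64 mm to the wall; the rest of the inside, x = -104 to +64, y = -64 to +64 mm, is empty.
- lid: loose pale-wood lid, 0.35 kg, on the bench right way up; a narrower board with a handle is not it. From below: plug 172 (x) by 100 by 10 mm high, loose inside the box by 14 mm or more; plate 244 by 160 by 8 mm, rests on the rim; bar handle 120 (along x) by 26 by 36 mm high, central, top at z = 54. Origin: centre of the plug's underside; 40 mm above the box's when seated, either way round.

How it is judged (in metres and radians):
On the way:
1. the rectangular cork lies released on the box's floor, before the lid goes on (x of cork in the frame of box between -0.104 and 0.104 m and y of cork in the frame of box between -0.064 and 0.064 m and z of cork in the frame of box below 0.018 m and contact force between the fingers and cork below 0.2 N and linear speed of cork below 0.03 m/s and distance between lid and box above 0.1 m), for 0.2 s.
At the end, for the whole second after the job is handed in: the rectangular cork is inside the box, low on its floor (origin less than 18 mm above the box's underside), and the lid is seated at rest on the rim: origin 35 to 44 mm above the box's, centred within 25 mm, long sides aligned within 12 degrees, level within 3 degrees (x of cork in the frame of box between -0.104 and 0.104 m and y of cork in the frame of box between -0.064 and 0.064 m and z of cork in the frame of box below 0.018 m and z of lid in the frame of box between 0.035 and 0.044 m and horizontal distance between lid and box below 0.025 m and angle between the x axis of lid and the x axis of box, either way round below 0.21 rad and angle between lid's own z axis and vertical below 0.05 rad and linear speed of lid below 0.02 m/s); the robot touches nothing.
It fails at once if the round cork is moved more than 40 mm (distance of round_cork from where it was at the start of the episode above 0.04 m).
It also fails if it takes over 67 s, if anything falls off the work surface, if the arm or the gripper's body presses on something with over 40 N, if the wrist force passes 120 N, or if a joint passes its speed limit or range.

## Robot

A 6-joint arm with a two-finger parallel gripper is mounted at the origin on the work surface. World frame = base frame: x ahead of the robot, y to its left, z up, the work surface at z = 0. Lengths are in mm, angles in rad, forces in N, time in s.
With the tool pointing down it reaches from about 400 to 925 mm from the base axis. Payload 12.5 kg.
Tool frame: the origin (TCP) lies where the fingers leave the gripper's body, on its centre line; the fingertips stand 78 mm ahead of it and the grasp point (between the pads) lies 59 mm ahead of it (env.nose_length is the distance from the TCP to the fingertips, in mm); z points along the fingers, y is the line along which they close (so a half turn about z gives the same grasp; the last joint's range is limited). The gripper opens to 95 mm and grips with 3 to 60 N. Pads are 20 mm wide; open, the fingers measure 119 mm over their backs; the gripper's body (75 mm by 180 mm) begins 59 mm behind the grasp point.
Start: joints at [-1.282, 0.491, 1.559, -0, 1.092, -0.106], TCP at [240.412, -576.923, 292.261] pointing down, gripper open.
Joint ranges: [-3.1, 3.1], [-0.84, 2.19], [0.05, 2.79], [-1.13, 4.28], [0.06, 2.93], [-2.69, 2.69]. Speed limits (rad/s): [2.22, 2.22, 2.79, 3.14, 3.14, 3.14].

## Interface

Orientations are given as [roll, pitch, yaw] about the fixed x, y, z axes, in that order (R = Rz(yaw) Ry(pitch) Rx(roll)).
In Python, from cell import env gives the robot as it stands. The module is installed in compiled form; this text tells all that it offers.
- The arm moves only by the tool send_rows, never from a script. Its argument "series" is text: rows parted by semicolons, each of 6 numbers parted by spaces: the shift along the tool's x, y, z as a fraction of full scale, then the turn, a rotation vector about the tool's x, y, z as a fraction of full scale. A call has 1 to 5 rows; each row shifts and turns the commanded pose from where the row before left it, along the tool's axes as they then stand; what a row does not reach is not made up. Full scale, the value 1, is 60 mm for a shift and 10 degrees for a turn. A row lasts 1/8 s, in which the tool goes at most 62.5 mm and 10.7 degrees, less where a joint would pass 70% of its speed; a pose out of reach is approached as far as the arm can. A call with a number of a shift or a turn outside -1 to 1 is refused whole. A call with a gripper value outside its range is refused whole. "fingers" is the opening, from 0 (shut) to 1 (fully open), set as the call begins (left out, the last holds). The fingers move at their own pace and stop on an object; the grip force is fixed at half the most. Time passes only in rows, so rows that do not move let the fingers close. It gives the time, the measured TCP pose, the force, the opening and the grip force at its end, in the units of the state.
- env.state(): the state, without advancing time (a new reading comes with each control period).
- env.read_camera(name): name is "scene" or "top" or "wrist"; returns a dict with "color" (480x640x3 uint8, red, green, blue), "z_map" (480x640 float32, mm along the optical axis (not along the pixel's ray), 0 where there is no reading), "fovy" (degrees; the focal length in pixels is half the picture's height over the tangent of half this angle, whatever the lens; pixels are square), "cx", "cy" (the principal point, pixels), "R" (3x3) and "t" (3): a world point X has camera coordinates R X + t. Camera axes: x right, y down, z forward; pixel columns grow to the right and rows downward; lengths in mm; the calibration is good to about 2 mm. A picture is of the moment at which its call begins.
- env.job_done(): hands the job in; it is judged then, once.
The state is a dict: "t": time; "joints": joint angles; "qvel": joint speeds; "tau": joint torques, N m; "eef_pos": TCP position; "tcp_rot": TCP orientation; "ft_force": force on the tool from outside, world axes, zero at the start; "moment": the same for the moment, N m; "opening": opening from 0.0 (shut) to 1.0 (fully open); "grip_force": force on a finger pad.
Only numpy, scipy, OpenCV 4.12 (cv2) and the standard library are available. Lean on these libraries where they do the work, as an engineer would, in place of code of your own. Each camera call takes 0.05 s, during which the arm holds its last target. There are 200 camera calls.

## Working session

There is one attempt and no reset: what is moved stays moved. The work goes in short steps, Python scripts to look and compute and a tool call to move; the robot and the scene stay as the last step left them, time stands still between calls to the robot, and variables do not carry over. Pictures are saved under pics/ and viewed, at most 10 in all, crops included, and the job is handed in when it is done.

Besides the shell and the picture viewer there is one more tool, called as name(argument=value, ...) on one line, values as JSON. send_rows: Moves the arm, as the interface text tells. Shift numbers are shares of 60 mm and turn numbers shares of 10 degrees, none past 1 either way. Its arguments: {"type":"object","properties":{"series":{"type":"string"},"fingers":{"type":"number"}},"required":["series"]}

```bash
mkdir -p pics
cat > h.py <<'E'
import numpy as np, cv2
from cell import env
def cloud(c):
    z=c["z_map"]; h,w=z.shape; f=h/2/np.tan(np.radians(c["fovy"])/2)
    v,u=np.mgrid[:h,:w]
    P=np.stack([(u-c["cx"])/f*z,(v-c["cy"])/f*z,z],-1)
    W=(P-c["t"])@np.array(c["R"])
    W[z==0]=np.nan
    return W
E
python3 - <<'E'
from h import *
a=env.read_camera("top"); b=env.read_camera("scene")
np.savez("a.npz",W=cloud(a),c=a["color"]); np.savez("b.npz",W=cloud(b),c=b["color"])
cv2.imwrite("pics/top.png",a["color"][:,:,::-1]); cv2.imwrite("pics/scene.png",b["color"][:,:,::-1])
print(env.state())
E
```

```text
{'t': 0.1, 'joints': array([-1.28160059e+00,  4.91465215e-01,  1.55938474e+00, -5.53713856e-06,
        1.09170353e+00, -1.05634012e-01]), 'qvel': array([-0.00189458, -0.00208387, -0.00257285,  0.0007403 ,  0.00027568,
        0.00210205]), 'tau': array([ 3.36436475e-03, -6.13624978e+01, -2.58604789e+01,  6.94118324e-02,
        4.70501091e-02, -2.89121431e-05]), 'eef_pos': array([ 240.36709627, -576.77825461,  291.74261067]), 'tcp_rot': array([-3.14063665e+00, -9.64246779e-05,  3.94832254e-01]), 'ft_force': array([-0.29063083, -0.47890292,  0.34088346]), 'moment': array([ 0.05697315,  0.00655116, -0.03098003]), 'grip_force': 0.0, 'opening': 1.0006092721358744}
```

View pics/top.png

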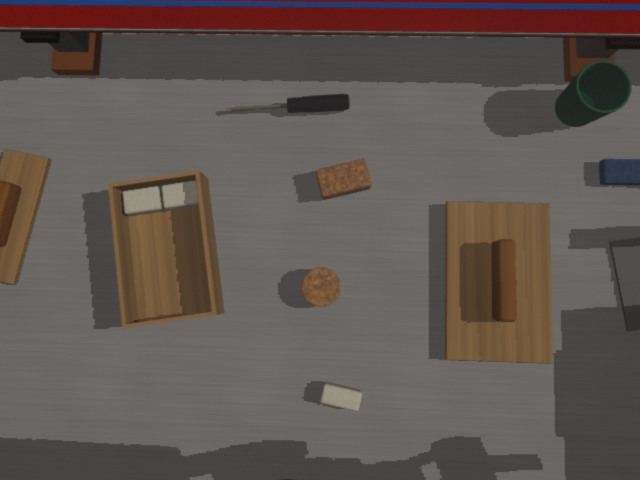

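View pics/scene.png

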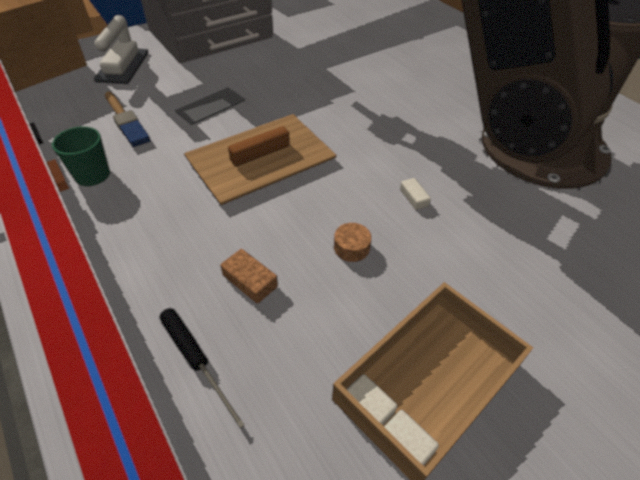

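The top view shows the box at about (165,250), with its wax end up at row 195. The rectangular cork is at (344,179), the round cork at (321,287), the lid at (500,282) and the decoy board at the far left. Next I'll measure their poses from depth.

Run:
```python
from h import *
d=np.load("a.npz");W=d["W"]
def obj(n,r,lo,hi):
    u0,v0,u1,v1=r; m=np.zeros(W.shape[:2],bool); m[v0:v1,u0:u1]=1
    m&=(W[...,2]>lo)&(W[...,2]<hi)
    p=W[m]; (c,s,a)=cv2.minAreaRect(p[:,:2].astype(np.float32))
    print(n,len(p),np.round(c,1),np.round(s,1),round(a,1),"z",np.round(np.median(p[:,2]),1))
print("bench",np.nanmedian(W[220:260,240:290,2]))
obj("cork",(300,140,390,220),22,40)
obj("round",(280,250,360,330),22,40)
obj("box",(90,150,240,345),42,60)
obj("lidplate",(430,180,570,380),10,25)
obj("handle",(470,220,540,340),45,62)
obj("wax",(122,180,200,215),20,36)
```

```text
bench -0.7220828157872499
cork 1475 [655.1 -28. ] [45.2 80. ] 14.6 z 29.0
round 1210 [485.4   2.7] [59.  57.7] 1.5 z 29.1
box 2455 [537.3 242.9] [220.7 141.8] 9.7 z 49.1
lidplate 14898 [ 501.8 -268.4] [161.1 244.2] 89.7 z 16.8
handle 1520 [ 501.9 -267.9] [120.  27.] 0.4 z 52.3
wax 2002 [619.6 260.1] [ 41.5 123.5] 9.9 z 29.1
```

```bash
cat >> h.py <<'E'
from scipy.spatial.transform import Rotation as Ro
def plan(*targets, step=50, deg=8, start=None):
    """targets: (x,y,z,yaw_deg); prints rows in tool axes, five to a line"""
    s=env.state(); p=np.array(s["eef_pos"]); R=Ro.from_euler("xyz",s["tcp_rot"])
    print("t %.2f pos %s yaw %.1f open %.2f grip %.1f F %s"%(s["t"],p.round(1),np.degrees(s["tcp_rot"][2]),s["opening"],s["grip_force"],np.round(s["ft_force"],1)))
    for x,y,z,yaw in targets:
        T=Ro.from_euler("xyz",[np.pi,0,np.radians(yaw)]); g=np.array([x,y,z],float); out=[]
        n=int(max(1,np.ceil(np.linalg.norm(g-p)/step),np.ceil((R.inv()*T).magnitude()/np.radians(deg))))
        for k in range(n,0,-1):
            d=np.round(R.inv().apply((g-p)/k)/60,2); w=np.round(np.degrees((R.inv()*T).as_rotvec()/k)/10,2)
            p=p+R.apply(d*60); R=R*Ro.from_rotvec(np.radians(w*10)); out.append(" ".join("%g"%q for q in [*d,*w]))
        for i in range(0,n,5): print("; ".join(out[i:i+5]))
        print("--")
E
python3 - <<'E'
from h import *
plan((655,-28,200,104.6),(655,-28,84,104.6))
E
```

```text
t 0.10 pos [ 240.4 -576.8  291.7] yaw 22.6 open 1.00 grip 0.0 F [-0.3 -0.5  0.3]
0.71 -0.41 0.11 -0 -0 -0.59; 0.75 -0.34 0.11 -0 -0 -0.59; 0.78 -0.26 0.11 -0 -0 -0.58; 0.8 -0.18 0.11 -0 -0 -0.59; 0.81 -0.1 0.11 -0 -0 -0.58
0.82 -0.01 0.11 -0 -0 -0.59; 0.81 0.07 0.11 -0 -0 -0.58; 0.8 0.15 0.11 -0 -0 -0.59; 0.79 0.23 0.11 -0 -0 -0.58; 0.76 0.31 0.11 -0 -0 -0.59
0.72 0.39 0.11 -0 -0 -0.58; 0.68 0.46 0.11 -0 -0 -0.59; 0.62 0.52 0.11 -0 -0 -0.58; 0.57 0.59 0.11 -0 -0.01 -0.59
--
0 -0 0.64 -0 0 0; 0 -0 0.64 -0 0 0; 0 -0 0.65 -0 0 0
--
```

send_rows(series="0.71 -0.41 0.11 0 0 -0.59; 0.75 -0.34 0.11 0 0 -0.59; 0.78 -0.26 0.11 0 0 -0.58; 0.8 -0.18 0.11 0 0 -0.59; 0.81 -0.1 0.11 0 0 -0.58", fingers=1)

```text
t: 0.72
eef_pos: [389.6, -379.3, 258.9]
tcp_rot: [-3.141, -0.0, 0.909]
ft_force: [-0.2, 0.0, -1.3]
opening: 1.0
grip_force: 0.0
```

send_rows(series="0.82 -0.01 0.11 0 0 -0.59; 0.81 0.07 0.11 0 0 -0.58; 0.8 0.15 0.11 0 0 -0.59; 0.79 0.23 0.11 0 0 -0.58; 0.76 0.31 0.11 0 0 -0.59")

```text
t: 1.35
eef_pos: [537.4, -183.3, 225.8]
tcp_rot: [-3.141, -0.0, 1.421]
ft_force: [-0.3, -0.4, 0.5]
opening: 1.003
grip_force: 0.0
```

send_rows(series="0.72 0.39 0.11 0 0 -0.58; 0.68 0.46 0.11 0 0 -0.59; 0.62 0.52 0.11 0 0 -0.58; 0.57 0.59 0.11 0 0 -0.59; 0 0 0 0 0 0")

```text
t: 1.98
eef_pos: [656.0, -25.7, 198.6]
tcp_rot: [-3.141, -0.001, 1.83]
ft_force: [-0.5, -0.7, 0.2]
opening: 0.999
grip_force: 0.0
```

Run:
```python
from h import *
plan((655,-28,150,104.6),(655,-28,84,104.6),step=40)
```

```text
t 1.98 pos [656.  -25.7 198.6] yaw 104.9 open 1.00 grip 0.0 F [-0.5 -0.7  0.2]
-0.02 -0.01 0.4 -0 -0 0.01; -0.01 -0.02 0.41 -0.01 -0 0.02
--
-0 0 0.55 0 -0 -0; -0 0 0.55 0 -0 -0
--
```

send_rows(series="-0.02 -0.01 0.4 0 0 0.01; -0.01 -0.02 0.41 0 0 0.02; 0 0 0.55 0 0 0; 0 0 0.55 0 0 0; 0 0 0 0 0 0")

```text
t: 2.6
eef_pos: [652.5, -31.2, 83.2]
tcp_rot: [-3.137, -0.002, 1.819]
ft_force: [1.0, 0.2, 0.1]
opening: 1.002
grip_force: 0.0
```

send_rows(series="0 0 0 0 0 0; 0 0 0 0 0 0; 0 0 0 0 0 0; 0 0 0 0 0 0; 0 0 0 0 0 0", fingers=0.3)

```text
t: 3.22
eef_pos: [653.9, -30.5, 85.4]
tcp_rot: [3.141, 0.0, 1.821]
ft_force: [0.6, 0.3, 0.0]
opening: 0.533
grip_force: 0.2
```

send_rows(series="0 0 -0.2 0 0 0; 0 0 -0.5 0 0 0; 0 0 -0.5 0 0 0; 0 0 0 0 0 0")

```text
t: 3.72
eef_pos: [654.6, -30.6, 160.0]
tcp_rot: [3.138, 0.002, 1.821]
ft_force: [-0.4, 0.4, -0.4]
opening: 0.472
grip_force: 30.0
```

Run:
```python
from h import *
a=np.radians(9.7); c=np.array([537.3,242.9])-20*np.array([np.cos(a),np.sin(a)]); print(c)
plan((*c,165,99.7),(*c,94,99.7),step=45)
```

```text
[517.58593062 239.53021241]
t 3.73 pos [654.6 -30.6 160. ] yaw 104.3 open 0.47 grip 30.0 F [-0.4  0.4 -0.4]
0.7 -0.16 -0.01 0 0 0.07; 0.7 -0.17 -0.01 0 0 0.07; 0.7 -0.17 -0.02 0 0 0.06; 0.7 -0.18 -0.01 0.01 0 0.07; 0.7 -0.19 -0.01 0 0 0.06
0.69 -0.2 -0.02 0.01 0 0.07; 0.69 -0.2 -0.01 0 0.01 0.06
--
0 -0 0.59 0 -0 0; 0 -0 0.59 0 -0 0
--
```

send_rows(series="0.7 -0.16 -0.2 0 0 0.07; 0.7 -0.17 -0.2 0 0 0.07; 0.7 -0.17 -0.1 0 0 0.06; 0.7 -0.18 0 0 0 0.07; 0.7 -0.19 0 0 0 0.06")

```text
t: 4.35
eef_pos: [554.9, 163.5, 186.7]
tcp_rot: [-3.141, 0.0, 1.763]
ft_force: [0.2, -0.8, -1.3]
opening: 0.468
grip_force: 30.0
```

send_rows(series="0.69 -0.2 0 0 0 0.07; 0.69 -0.2 0 0 0 0.06; 0 0 0 0 0 0; 0 0 0 0 0 0")

```text
t: 4.85
eef_pos: [517.0, 239.1, 186.8]
tcp_rot: [-3.141, 0.0, 1.741]
ft_force: [-0.4, -0.0, -0.0]
opening: 0.477
grip_force: 30.0
```

Run:
```python
from h import *
plan((517.6,239.5,94,99.7),step=45)
b=env.read_camera("scene"); cv2.imwrite("pics/s2.png",b["color"][:,:,::-1])
W=cloud(b); col=b["color"].astype(int)
m=(np.linalg.norm(W[...,:2]-[517.6,239.5],axis=-1)<60)&(W[...,2]>70)&(W[...,2]<200)
z=W[m][:,2]; h=cv2.cvtColor(b["color"],cv2.COLOR_RGB2HSV)[m]
k=(h[:,1]>90)
print(len(z),np.percentile(z[k],[0,1,5,50,95,99]) if k.any() else None)
```

```text
t 4.85 pos [517.  239.1 186.8] yaw 99.8 open 0.48 grip 30.0 F [-0.4 -0.  -0. ]
0 0 0.52 -0 0 0; 0 0.01 0.51 -0 0 0; 0.01 0 0.52 -0 0 0.01
--
1059 [ 97.46222002  99.73692352 103.86178494 126.02633033 192.562203
 198.69561072]
```

View pics/s2.png

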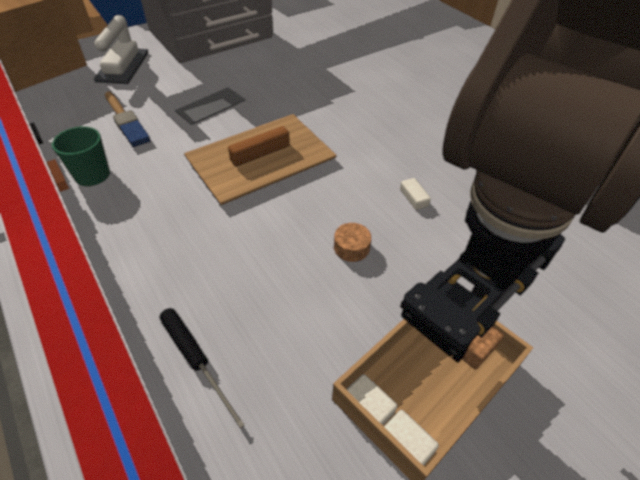

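The cork is held at (485,345), over the empty part of the box. Its underside is at about z = 98–102, so I'll lower it nearly to the floor.

send_rows(series="0 0 0.5 0 0 0; 0 0 0.5 0 0 0; 0 0 0.3 0 0 0; 0 0 0.2 0 0 0; 0 0 0 0 0 0")

```text
t: 5.52
eef_pos: [517.3, 238.6, 96.7]
tcp_rot: [-3.141, 0.0, 1.739]
ft_force: [-0.8, 0.1, 0.1]
opening: 0.476
grip_force: 30.0
```

send_rows(series="0 0 0 0 0 0; 0 0 0 0 0 0; 0 0 0 0 0 0; 0 0 0 0 0 0", fingers=0.8)

```text
t: 6.02
eef_pos: [517.0, 239.4, 97.4]
tcp_rot: [3.141, 0.0, 1.74]
ft_force: [0.3, -0.1, -0.3]
opening: 0.784
grip_force: 0.0
```

send_rows(series="0 0 -0.3 0 0 0; 0 0 -0.7 0 0 0; 0 0 -0.8 0 0 0; 0 0 -0.8 0 0 0; 0 0 0 0 0 0")

```text
t: 6.65
eef_pos: [517.6, 239.7, 257.9]
tcp_rot: [3.134, -0.001, 1.741]
ft_force: [-0.3, -0.3, 0.4]
opening: 0.804
grip_force: 0.0
```

Run:
```python
from h import *
plan((502,-268,200,0),step=48,deg=8)
b=env.read_camera("scene"); cv2.imwrite("pics/s3.png",b["color"][:,:,::-1])
a=env.read_camera("wrist"); cv2.imwrite("pics/w3.png",a["color"][:,:,::-1])
W=cloud(a); m=np.abs(W[...,2]-36)<5; m&=np.linalg.norm(W[...,:2]-[517,239],axis=-1)<70
p=W[m]; print(len(p), cv2.minAreaRect(p[:,:2].astype(np.float32)) if len(p) else "", np.median(p[:,2]) if len(p) else "")
```

```text
t 6.65 pos [517.6 239.7 257.9] yaw 99.7 open 0.80 grip 0.0 F [-0.3 -0.3  0.4]
-0.64 -0.13 0.07 0 -0 0.77; -0.65 -0.04 0.07 0 -0 0.77; -0.65 0.04 0.07 0 -0 0.77; -0.64 0.13 0.07 0 -0 0.77; -0.61 0.21 0.07 0 -0 0.77
-0.58 0.3 0.07 0 -0.01 0.77; -0.54 0.37 0.08 0 -0 0.76; -0.48 0.44 0.08 0 -0.01 0.77; -0.42 0.5 0.07 0 -0.01 0.76; -0.35 0.55 0.08 0 -0 0.77
-0.27 0.59 0.08 0 -0.01 0.76; -0.19 0.62 0.07 0.01 -0 0.77; -0.11 0.64 0.08 0 -0.01 0.76
--
3902 ((519.169921875, 227.88955688476562), (59.25663757324219, 106.60017395019531), 9.22679328918457) 35.22614859005337
```

View pics/w3.png

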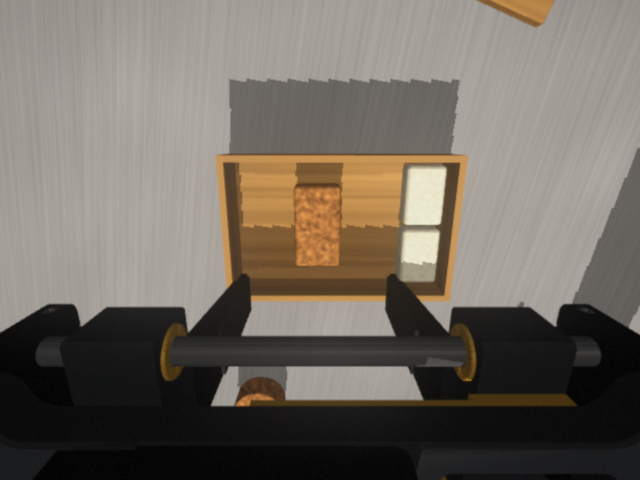

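The cork lies flat on the floor at (318,225), with its top at z of about 35, and the fingers are clear of it. Now I'll go to the lid.

send_rows(series="-0.64 -0.13 0.07 0 0 0.77; -0.65 -0.04 0.07 0 0 0.77; -0.65 0.04 0.07 0 0 0.77; -0.64 0.13 0.07 0 0 0.77; -0.61 0.21 0.07 0 0 0.77")

```text
t: 7.38
eef_pos: [509.9, 43.0, 231.0]
tcp_rot: [-3.14, 0.001, 1.064]
ft_force: [1.0, -0.2, -0.0]
opening: 0.801
grip_force: 0.0
```

send_rows(series="-0.58 0.3 0.07 0 0 0.77; -0.54 0.37 0.08 0 0 0.76; -0.48 0.44 0.08 0 0 0.77; -0.42 0.5 0.07 0 0 0.76; -0.35 0.55 0.08 0 0 0.77")

```text
t: 8.0
eef_pos: [504.0, -152.6, 208.2]
tcp_rot: [-3.14, 0.002, 0.396]
ft_force: [0.3, 0.6, 0.5]
opening: 0.796
grip_force: 0.0
```

send_rows(series="-0.27 0.59 0.08 0 0 0.76; -0.19 0.62 0.07 0 0 0.77; -0.11 0.64 0.08 0 0 0.76; 0 0 0 0 0 0; 0 0 0 0 0 0")

```text
t: 8.62
eef_pos: [500.4, -267.6, 194.8]
tcp_rot: [-3.14, 0.002, 0.002]
ft_force: [-0.4, -0.2, -1.0]
opening: 0.801
grip_force: 0.0
```

Run:
```python
from h import *
plan((502,-268,150,0.2),(502,-268,102,.2),step=30)
```

```text
t 8.62 pos [ 500.4 -267.6  194.8] yaw 0.1 open 0.80 grip 0.0 F [-0.4 -0.2 -1. ]
0.01 0 0.37 -0 0 -0.01; 0.02 0.01 0.38 -0.01 0.01 -0
--
-0 -0 0.4 0 -0 -0; -0 -0 0.4 0 -0 -0
--
```

send_rows(series="0.01 0 0.37 -0.01 0.01 -0.01; 0.02 0.01 0.38 0 0 0; 0 0 0.4 0 0 0; 0 0 0.4 0 0 0; 0 0 0 0 0 0")

```text
t: 9.25
eef_pos: [502.4, -267.5, 101.5]
tcp_rot: [-3.141, 0.001, 0.004]
ft_force: [-0.4, 0.3, -0.5]
opening: 0.801
grip_force: 0.0
```

send_rows(series="0 0 0 0 0 0; 0 0 0 0 0 0; 0 0 0 0 0 0; 0 0 0 0 0 0; 0 0 0 0 0 0", fingers=0.1)

```text
t: 9.88
eef_pos: [502.8, -269.0, 102.8]
tcp_rot: [3.14, -0.002, 0.002]
ft_force: [0.4, -0.3, -0.1]
opening: 0.33
grip_force: 0.0
```

send_rows(series="0 0 0 0 0 0; 0 0 0 0 0 0; 0 0 0 0 0 0")

```text
t: 10.25
eef_pos: [502.8, -268.9, 102.7]
tcp_rot: [3.14, -0.002, 0.002]
ft_force: [-0.9, 1.3, 2.9]
opening: 0.267
grip_force: 30.0
```

send_rows(series="0 0 -0.2 0 0 0; 0 0 -0.4 0 0 0; 0 0 -0.5 0 0 0; 0 0 -0.5 0 0 0; 0 0 -0.5 0 0 0")

```text
t: 10.88
eef_pos: [502.3, -268.7, 230.0]
tcp_rot: [3.14, -0.002, 0.002]
ft_force: [-0.5, -0.1, -4.5]
opening: 0.278
grip_force: 30.0
```

Run:
```python
from h import *
plan((537.3,242.9,230,9.7),step=34)
```

```text
t 10.88 pos [ 502.3 -268.7  230. ] yaw 0.1 open 0.28 grip 30.0 F [-0.5 -0.1 -4.5]
0.04 -0.53 -0 0 -0 -0.06; 0.04 -0.53 -0 0 -0 -0.06; 0.05 -0.53 -0 0 -0 -0.06; 0.05 -0.53 -0 0 -0 -0.06; 0.06 -0.53 -0 0 -0 -0.06
0.07 -0.53 -0 0 -0 -0.06; 0.07 -0.53 -0 0 -0 -0.06; 0.08 -0.53 -0 0 -0 -0.06; 0.08 -0.53 -0 0 -0 -0.06; 0.09 -0.53 -0 0 -0 -0.06
0.09 -0.53 -0 0 -0 -0.06; 0.1 -0.52 -0 0 -0 -0.06; 0.1 -0.52 -0 0 -0 -0.06; 0.11 -0.52 -0.01 0 -0 -0.06; 0.12 -0.53 -0 0.01 -0 -0.06
0.12 -0.52 -0 0 -0.01 -0.06
--
```

Weight 4 N, so the lid is held. Carrying it across.

send_rows(series="0.04 -0.3 0 0 0 -0.06; 0.04 -0.53 0 0 0 -0.06; 0.05 -0.53 0 0 0 -0.06; 0.05 -0.53 0 0 0 -0.06; 0.06 -0.53 0 0 0 -0.06")

```text
t: 11.5
eef_pos: [512.6, -121.2, 227.3]
tcp_rot: [3.141, 0.0, 0.056]
ft_force: [0.3, 0.3, -3.1]
opening: 0.271
grip_force: 30.0
```

send_rows(series="0.07 -0.53 0 0 0 -0.06; 0.07 -0.53 0 0 0 -0.06; 0.08 -0.53 0 0 0 -0.06; 0.08 -0.53 0 0 0 -0.06; 0.09 -0.53 0 0 0 -0.06")

```text
t: 12.12
eef_pos: [523.7, 38.9, 227.0]
tcp_rot: [3.14, 0.0, 0.108]
ft_force: [0.7, -0.1, -4.0]
opening: 0.268
grip_force: 30.0
```

send_rows(series="0.09 -0.53 0 0 0 -0.06; 0.1 -0.52 0 0 0 -0.06; 0.1 -0.52 0 0 0 -0.06; 0.11 -0.52 0 0 0 -0.06; 0.12 -0.4 0 0 0 -0.06")

```text
t: 12.75
eef_pos: [535.5, 191.1, 226.6]
tcp_rot: [3.139, 0.001, 0.161]
ft_force: [-0.5, 0.1, -3.6]
opening: 0.274
grip_force: 30.0
```

send_rows(series="0.1 -0.5 0 0 0 -0.06; 0 -0.2 0 0 0 0; 0 0 0 0 0 0; 0 0 0 0 0 0")

```text
t: 13.25
eef_pos: [535.6, 231.1, 227.5]
tcp_rot: [3.139, -0.001, 0.169]
ft_force: [0.6, -0.0, -4.4]
opening: 0.268
grip_force: 30.0
```

Run:
```python
from h import *
a=env.read_camera("top"); W=cloud(a); cv2.imwrite("pics/t4.png",a["color"][:,:,::-1])
s=env.read_camera("scene"); cv2.imwrite("pics/s4.png",s["color"][:,:,::-1]); V=cloud(s)
p=np.concatenate([W.reshape(-1,3),V.reshape(-1,3)]); zl=env.state()["eef_pos"][2]-102.7+18
m=(np.abs(p[:,2]-zl)<4)&(np.linalg.norm(p[:,:2]-[537,243],axis=1)<190); q=p[m]
print(zl,len(q),cv2.minAreaRect(q[:,:2].astype(np.float32)))
A=np.c_[q[:,:2]-[537,243],np.ones(len(q))]; f=np.linalg.lstsq(A,q[:,2],rcond=None)[0]; print("tilt",f)
plan((537.3,242.9,150,9.7),step=30)
```

```text
143.02970677198408 33660 ((534.7399291992188, 230.34600830078125), (244.91036987304688, 161.4060821533203), 9.565796852111816)
tilt [8.98441593e-04 3.63451691e-04 1.42494301e+02]
t 13.35 pos [535.9 230.9 227.7] yaw 9.7 open 0.27 grip 30.0 F [-0.1  0.5 -3.3]
0.02 -0.07 0.43 0 -0 -0; 0.02 -0.06 0.43 0.01 -0 -0; 0.02 -0.07 0.44 0 -0.01 -0
--
```

View pics/s4.png

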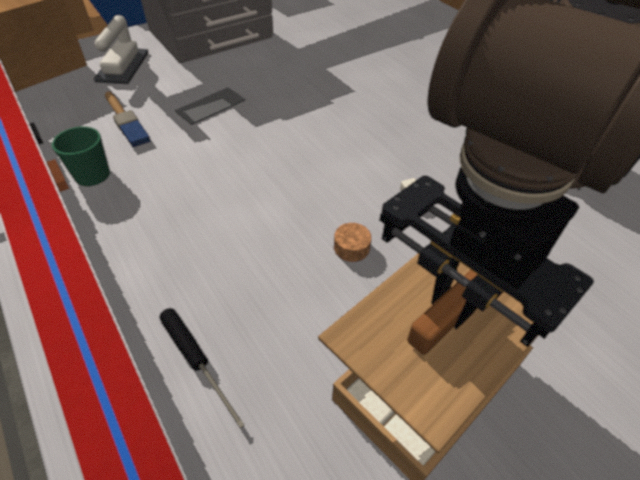

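The lid is level in the gripper over the box, which shows at about (380,420). It's roughly 13 mm short in y, so I'll centre it while lowering.

send_rows(series="0.04 -0.1 0.1 0 0 0; 0.04 -0.1 0.3 0 0 0; 0 0 0.4 0 0 0; 0 0 0.25 0 0 0; 0 0 0 0 0 0")

```text
t: 13.98
eef_pos: [538.3, 244.2, 163.2]
tcp_rot: [3.139, 0.001, 0.17]
ft_force: [0.6, 0.8, -3.1]
opening: 0.272
grip_force: 30.0
```

Run:
```python
from h import *
plan((538,243.4,145,9.7),step=10)
```

```text
t 13.97 pos [538.3 244.2 163.2] yaw 9.7 open 0.27 grip 30.0 F [ 0.6  0.8 -3.1]
-0 0.01 0.15 0.01 0 0; -0.01 0 0.15 0 0.01 0
--
```

send_rows(series="0 0.01 0.15 0.01 0 0; 0 0 0.1 0 0 0; 0 0 0.05 0 0 0; 0 0 0.03 0 0 0; 0 0 0 0 0 0")

```text
t: 14.6
eef_pos: [538.9, 243.6, 145.0]
tcp_rot: [3.141, -0.002, 0.17]
ft_force: [0.9, -0.9, -3.9]
opening: 0.274
grip_force: 30.0
```

send_rows(series="0 0 0 0 0 0; 0 0 0 0 0 0; 0 0 0 0 0 0; 0 0 0 0 0 0; 0 0 0 0 0 0", fingers=0.8)

```text
t: 15.22
eef_pos: [538.8, 243.6, 145.0]
tcp_rot: [3.141, -0.002, 0.17]
ft_force: [0.3, -0.5, -0.1]
opening: 0.737
grip_force: 0.0
```

send_rows(series="0 0 -0.2 0 0 0; 0 0 -0.6 0 0 0; 0 0 -0.8 0 0 0; 0 0 -0.8 0 0 0; 0 0 0 0 0 0")

```text
t: 15.85
eef_pos: [539.3, 243.9, 293.4]
tcp_rot: [-3.141, -0.009, 0.17]
ft_force: [0.1, 0.2, 0.2]
opening: 0.798
grip_force: 0.0
```

Run:
```python
from h import *
print(env.state()["ft_force"])
q=[]
for n in("top","scene","wrist"):
    a=env.read_camera(n); q.append(cloud(a).reshape(-1,3))
    if n=="scene": cv2.imwrite("pics/s5.png",a["color"][:,:,::-1])
p=np.concatenate(q)
m=(np.abs(p[:,2]-58)<3.5)&(np.linalg.norm(p[:,:2]-[537,243],axis=1)<170); q=p[m]
print(len(q),cv2.minAreaRect(q[:,:2].astype(np.float32)))
A=np.c_[q[:,:2]-[537,243],np.ones(len(q))]; print("tilt",np.linalg.lstsq(A,q[:,2],rcond=None)[0])
```

```text
[0.12313975 0.22853    0.18343201]
68010 ((537.280517578125, 242.9380340576172), (245.6394500732422, 161.83462524414062), 9.41489028930664)
tilt [-6.74909368e-04  1.14255553e-03  5.75872811e+01]
```

View pics/s5.png

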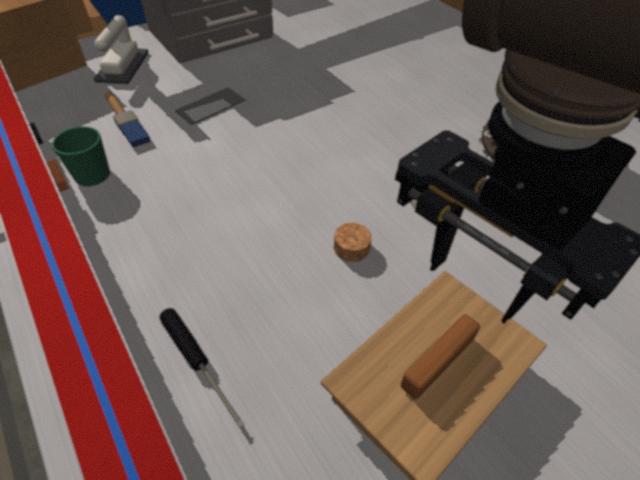

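The lid, centred at (435,375), is seated flat with its plate top at z = 57.6, centred on the box and level. The gripper is clear, and the round cork is still at (352,242).

```bash
python3 -c "
from cell import env
print(env.job_done())"
```

```text
the job is handed in; nothing more can be done
None
```

The job is handed in at about 16 s of robot time: the rectangular cork lies flat in the box, the lid measured level and centred on the rim, and the round cork was not touched (no verdict came back from the hand-in).

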